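Pop the tape labeller's hatch and load a fresh roll

ROBOT

A 6-joint arm with a two-finger parallel gripper is mounted at the origin on a cart in front of the work surface, level with it; the furniture and walls round the work are solid. World frame = base frame: x ahead of the robot, y to its left, z up, the work surface at z = 0. Lengths are in mm, angles in rad, forces in N, time in s.
With the tool pointing down it reaches from about 350 to 875 mm from the base axis. Payload 4.2 kg.
Tool frame: the origin (TCP) lies between the finger pads; the fingertips stand 14 mm ahead of it and the grasp point (between the pads) lies 5 mm behind it; z points along the fingers, y is the line along which they close (so a half turn about z gives the same grasp; the last joint's range is limited). The gripper opens to 85 mm and grips with 20 to 120 N. Pads are 22 mm wide; open, the fingers measure 114 mm over their backs; the gripper's body (76 mm by 85 mm) begins 54 mm behind the grasp point. The pads swing forward as they close: fully open they stand 13 mm farther back than shut.
Start: joints at [1.395, 0.385, 0.008, 0, -1.194, -0.259], TCP at [263.235, 566.839, 245.312] pointing down, gripper open.
Joint ranges: [-3.14, 3.14], [-1.21, 2.06], [-1.07, 1.41], [-3.16, 2.05], [-2.99, -0.16], [-3.1, 3.1]. Speed limits (rad/s): [2.79, 2.79, 3.14, 3.14, 3.14, 3.14].

INTERFACE

Orientations are given as a unit quaternion [x, y, z, w].
In Python, from bench import * gives the robot as it stands.
- The arm moves only by the tool carry_out, never from a script. Its argument "motion" is a list of rows, each a list of 7 numbers: the turn, a rotation vector about the tool's x, y, z in rad, then the shift along the tool's x, y, z in mm, then the opening, from -1 (shut) to 1 (fully open), so that 0 is half open. A call has 1 to 5 rows; each row is the pose to reach, as a shift and turn from the pose commanded when the call began, along the tool's axes at that moment; what a row does not reach only later rows make up. A row lasts 1/8 s, in which the tool goes at most 62.5 mm and 10.7 degrees, less where a joint would pass 70% of its speed; a pose out of reach is approached as far as the arm can. A call with a gripper value outside its range is refused whole. The fingers move at their own pace and stop on an object; the grip force is fixed at half the most. Time passes only in rows, so rows that repeat a pose let the fingers close. It gives the time, the measured TCP pose, the force, the opening and the grip force at its end, in the units of the state.
- read_state(): the state, without advancing time (a new reading comes with each control period).
- get_image(name): name is "side" or "top"; returns a dict with "color" (420x560x3 uint8, blue, green, red), "mtx" (3x3 intrinsics, pixels), "position" and "orientation" of the camera in the world. Camera axes: x right, y down, z forward; pixel columns grow to the right and rows downward; lengths in mm; the calibration is good to about 2 mm. A picture is of the moment at which its call begins. There is no depth.
- job_done(): hands the job in; it is judged then, once.
The state is a dict: "clock": time; "joints": joint angles; "joint_vel": joint speeds; "joint_efforts": joint torques, N m; "position": TCP position; "ee_rot": TCP orientation; "contact_force": force on the tool from outside, world axes, zero at the start; "wrist_torque": the same for the moment, N m; "gripper_width": finger opening in mm; "grasp_force": force on a finger pad.
Only numpy, scipy, OpenCV 4.12 (cv2) and the standard library are available. Lean on these libraries where they do the work, as an engineer would, in place of code of your own. Each camera call takes 0.05 s, during which the arm holds its last target. There are 200 camera calls.

TASK

Open the tape labeller by pressing the front of its blue hatch gently down until the push latch lets go (never harder than 18 N), then take the hand off and keep it clear so that the sprung hatch swings up unhindered by itself. Then pick up the black tape roll, set it down (do not drop it) flat and fully home on the black spindle inside, and let go of it, leaving the hatch open and the other desk things undisturbed.

Things in the scene. Friction and masses are not known exactly. Their poses are not given: they have to be found in the camera images.
- printer: Tape labeller, fixed to the desk: white housing 182 x 198 mm, its whole top a blue hatch, 86 mm high when shut. Origin under its centre, on the desk; x points from its front to its rear (hinge side), y along the hinge, z up. Under the hatch an open bay: inside x -53 to +68, y -86 to +86 mm, floor at z = 35, wall rim at z = 64; two thin guide posts at x = 48, y = +-55, up to z = 57 mm.
- hatch (a joint): Angle of the sprung hatch about its hinge, rad: 0 = shut and latched, slightly negative while pushed down, 1.7 = open, leaning a little back from upright. Once the latch is released and the hand is off, it rises by itself, front edge first at about 0.1 m/s, swinging up and to the rear, fully open after 3 to 4 s. Nothing shows while it is held down. Pushed too little, it stays latched.
- press_pad (a point): Centre of the ribbed dark pad (22 x 60 mm) on top of the hatch near its front edge, at x = -70, y = 0, z = 85 mm of the printer when shut; it moves with the hatch, z = the hatch's normal. Pushed down here it yields with 3 to 8 N; the latch lets go after 4 to 13 mm, unseen and different each time; 1 mm deeper is a rubber stop (up to 15 N per mm). 12 to 13 N always releases; over 18 N is too much.
- hinge_line (a point): Middle of the hatch's hinge axis (which runs along the printer's y), at x = 78, y = 0, z = 82 mm of the printer. The hatch is a flat cap from x = -89 to +69 mm of the printer, 197 mm wide, with a 20 mm skirt; open, it stands up to about z = 250 mm near this line.
- spindle_seat (a point): Centre of the round seat in the bay (42 mm across, its top 50 mm above the desk, 15 mm above the bay floor), at x = 5, y = 0, z = 50 mm in the printer's frame. The black spindle (19 mm across, tapered tip) stands up 15 mm from this point. z axis up, axes parallel to the printer's.
- roll: Black tape roll lying flat on the desk, 54 mm across, 18 mm high, hole about 24 mm across, 40 g. Origin at the centre of its underside, z axis up along the hole. When fully home its origin lies at spindle_seat.
- stapler: Dark stapler, 36 x 138 x 53 mm, bystander; origin at the centre of its underside.
- calculator: Desk calculator, 138 x 92 x 22 mm, bystander; origin at the centre of its underside.
- ink_pad: Red tin ink pad, 60 x 90 x 15 mm, bystander; origin at the centre of its underside.
- book: Blue book lying flat, 180 x 120 x 14 mm, bystander; origin at the centre of its underside.
- glue_stick: Yellow glue stick standing upright, 25 mm across, 91 mm high, bystander; origin at the centre of its underside.
There are look-alikes about, which are no part of the job. Of the things that look like the roll, the smallest one is meant.

How it is judged (in metres and radians):
On the way, in this order (a step that is already met when the one before it is completed fails the run):
1. the hatch is pushed down beyond flush (value of joint hatch below -0.02 rad).
2. the hatch has sprung open (value of joint hatch above 1.4 rad), for 0.2 s.
At the end, for the whole second after the job is handed in: The hatch stands open (above 1.4 rad) and the roll lies at rest, released, on the seat round the spindle: centre within 6 mm, height within 3 mm of the seat, right side up and flat within 0.1 rad (value of joint hatch above 1.4 rad and horizontal distance between roll and spindle_seat below 0.006 m and z of roll in the frame of spindle_seat between -0.003 and 0.003 m and angle between roll's own z axis and vertical below 0.1 rad and linear speed of roll below 0.02 m/s); the robot touches nothing.
It fails at once if the labeller or its hatch is pushed harder than 18 N (contact force between any of the arm, the fingers and printer above 18 N).
It fails at once if the rising hatch is touched or helped (more than 1 N between 0.4 and 1.4 rad) (value of joint hatch between 0.4 and 1.4 rad and contact force between any of the arm, the fingers and printer above 1 N).
It fails at once if the roll is dropped over the spindle from more than 35 mm above the seat (horizontal distance between roll and spindle_seat below 0.03 m and z of roll in the frame of spindle_seat above 0.035 m and contact force between the fingers and roll below 0.1 N).
It fails at once if a bystander is moved by more than 30 mm (distance of any of stapler, calculator, ink_pad, book, glue_stick from where it was at the start of the episode above 0.03 m).
It also fails if it takes over 58 s, if anything falls off the work surface, if the arm or the gripper's body presses on something with over 40 N, if the wrist force passes 120 N, or if a joint passes its speed limit or range.

## Working session

There is one attempt and no reset: what is moved stays moved. The work goes in short steps, Python scripts to look and compute and a tool call to move; the robot and the scene stay as the last step left them, time stands still between calls to the robot, and variables do not carry over. Pictures are saved under pics/ and viewed, at most 10 in all, crops included, and the job is handed in when it is done.

Besides the shell and the picture viewer there is one more tool, called after ">>>" by a JSON object that holds its "method" and its "body", one argument or row to a line. carry_out: Moves the arm, as the interface text tells. Its arguments: {"type":"object","properties":{"motion":{"type":"array"}},"required":["motion"]}

```bash
mkdir -p pics; ls; python3 - <<'E'
from bench import *
import cv2
s=read_state(); print(s)
for n in("top","side"):
    d=get_image(n); cv2.imwrite(f"pics/{n}0.png",d["color"]); print(n,d["mtx"],d["position"],d["orientation"])
E
```

```text
pics
{'clock': 0.0, 'joints': array([ 1.39461139e+00,  3.85551696e-01,  6.59446404e-03, -5.08956765e-04,
       -1.19398236e+00, -2.58621137e-01]), 'joint_vel': array([ 0.00080089,  0.00055637, -0.00120403, -0.00012166,  0.00049065,
       -0.00137159]), 'joint_efforts': array([ 6.74414914e-04, -3.92291522e+01,  1.88404280e+01,  4.18637574e+00,
       -4.60379742e-03,  8.24951030e-06]), 'position': array([263.00354184, 566.34712614, 244.2107277 ]), 'ee_rot': array([ 9.76440048e-01, -2.15786069e-01, -1.92165066e-04,  1.08046902e-03]), 'contact_force': array([-0.26525299, -0.38996368, -0.01388041]), 'wrist_torque': array([-0.03126297,  0.05139332, -0.02588551]), 'grasp_force': 0.0, 'gripper_width': 85.51504756631849}
top [[408.35291078   0.         280.86844403]
 [  0.         408.35291078 205.41627007]
 [  0.           0.           1.        ]] [ 359.68028216  -29.50330038 1358.19725146] [ 0.71401881 -0.69508771  0.06147947 -0.05701303]
side [[474.03754278   0.         275.44917349]
 [  0.         474.03754278 206.99453213]
 [  0.           0.           1.        ]] [ 623.31305849 1380.7630732   654.79271891] [ 0.02305796  0.82963622 -0.55781352 -0.00401977]
```

View pics/top0.png

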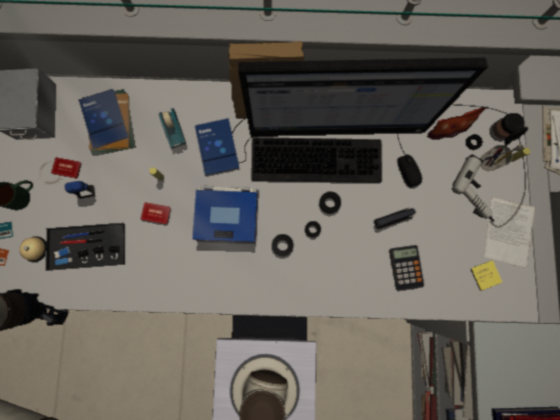

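View pics/side0.png

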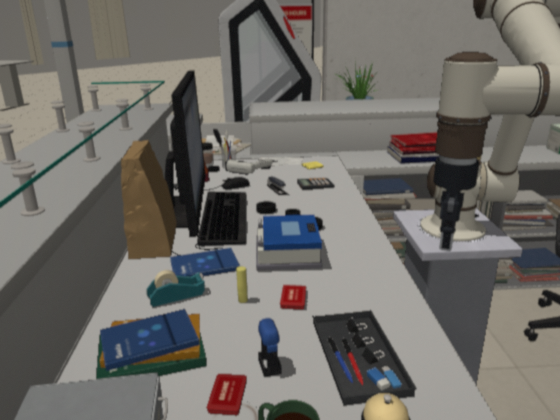

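The top view shows the printer at about (225,215) with its pad at (223,234). There are rolls at (330,202), (313,229) and (283,245), and the middle one looks smallest. I'll enlarge that area.

```bash
cat > h.py <<'E'
from bench import *
import cv2, numpy as np
from scipy.spatial.transform import Rotation as R
def px2w(d,u,v,z):
    r=R.from_quat(d["orientation"]).apply(np.linalg.inv(d["mtx"])@[u,v,1]); p=np.array(d["position"])
    return p+r*(z-p[2])/r[2]
def w2px(d,P):
    q=R.from_quat(d["orientation"]).inv().apply(np.array(P)-d["position"])@np.array(d["mtx"]).T
    return q[...,:2]/q[...,2:]
def crop(d,x0,y0,x1,y1,k,fn):
    c=cv2.resize(d["color"][y0:y1,x0:x1],None,fx=k,fy=k,interpolation=cv2.INTER_CUBIC); cv2.imwrite(fn,c)
E
python3 - <<'E'
from h import *
d=get_image("top"); crop(d,180,170,350,270,4.7,"pics/c1.png")
g=cv2.cvtColor(d["color"],cv2.COLOR_BGR2GRAY)
m=(g<70).astype(np.uint8)
n,l,s,c=cv2.connectedComponentsWithStats(m)
for i in range(1,n):
    if 40<s[i,4]<700 and 260<c[i,0]<500: print(s[i],c[i],px2w(d,*c[i],9))
E
```

```text
[466 134  17  16 178] [473.69662921 141.64044944] [ 830.18230649 -695.50612113    9.        ]
[398 155  24  33 546] [409.31318681 170.99267399] [ 719.3444706  -469.65744375    9.        ]
[452 172  10  22  56] [455.60714286 185.46428571] [ 673.24656152 -625.71513341    9.        ]
[319 192  22  23 329] [329.59878419 202.81762918] [ 601.64549869 -198.40493946    9.        ]
[463 192  23  26 104] [475.86538462 207.60576923] [ 598.90825901 -690.58934595    9.        ]
[374 209  41  22 437] [393.28604119 218.60183066] [ 553.98329538 -411.6524473     9.        ]
[305 221  16  17 172] [312.39534884 229.11627907] [ 511.37778318 -141.78916753    9.        ]
[272 234  21  23 301] [282.13289037 245.12292359] [455.66995011 -42.68521281   9.        ]
[249 370  38  15 359] [268.49303621 376.59888579] [ 44.26799903 -10.54678049   9.        ]
```

View pics/c1.png

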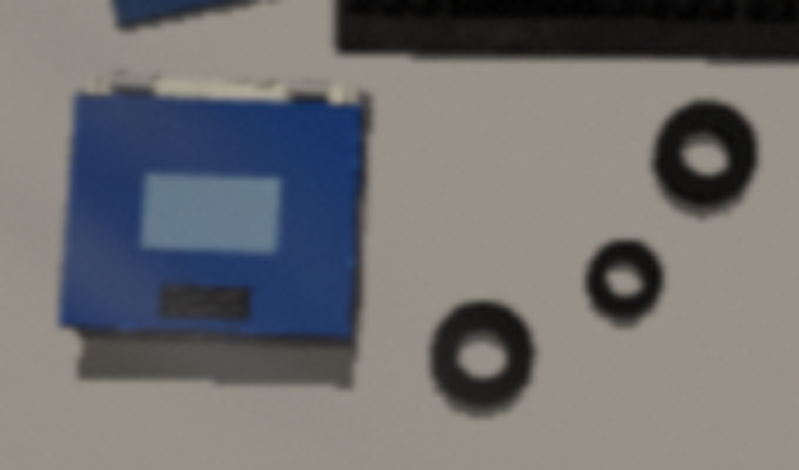

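The crop shows the hatch corners at (62,327), (355,338), (76,93) and (365,105), and the pad centre at (205,302). The smallest roll in reach is at (624,281).

```bash
python3 - <<'E'
from h import *
d=get_image("top")
f=lambda u,v,z:px2w(d,180+(u+.5)/4.7-.5,170+(v+.5)/4.7-.5,z)
P={'fl':(62,327),'fr':(355,338),'rl':(76,93),'rr':(365,105),'pad':(205,302)}
W={k:f(*v,86) for k,v in P.items()}; print(W)
from scipy.optimize import least_squares
M=np.array([[-89,98.5],[-89,-98.5],[69,98.5],[69,-98.5],[-70,0]]); Q=np.array([W[k][:2] for k in P])
T=lambda p,M:M@np.array([[np.cos(p[2]),np.sin(p[2])],[-np.sin(p[2]),np.cos(p[2])]])+p[:2]
r=least_squares(lambda p:(T(p,M)-Q).ravel(),[550,130,0]); p=r.x; print(p,r.fun.reshape(-1,2))
print("pad",T(p,np.array([[-70,0],[5,0]])))
# roll: subpixel dark centroid (filled) 
print("roll top view",f(624,281,15))
s=get_image("side"); g=cv2.cvtColor(s["color"],cv2.COLOR_BGR2GRAY)
print(w2px(s,[511,-142,9]),read_state()["position"])
tcp=read_state(); print(R.from_quat(tcp["ee_rot"]).as_matrix().round(3))
E
```

```text
{'fl': array([461.19361532, 236.33642563,  86.        ]), 'fr': array([459.12306172,  42.3253046 ,  86.        ]), 'rl': array([619.36183455, 236.71231103,  86.        ]), 'rr': array([616.53992058,  41.34061189,  86.        ]), 'pad': array([480.31364877, 142.66605603,  86.        ])}
[ 5.49305192e+02  1.39644058e+02 -1.05494665e-02] [[ 0.15563227  2.74103631]
 [ 0.14797951 -0.23688057]
 [-0.02137889  0.69836612]
 [ 0.72232872 -0.91897266]
 [-1.00456162 -2.2835492 ]]
pad [[479.30908715 140.38250684]
 [554.30491377 139.59131152]]
roll top view [ 509.78034821 -141.22594908   15.        ]
[292.44766289 212.87153316] [263.13531632 566.650826   244.78796666]
[[ 0.907 -0.421 -0.   ]
 [-0.421 -0.907 -0.001]
 [ 0.     0.001 -1.   ]]
```

>>> {"method": "carry_out", "body": {
  "motion": [
    [0,0,-0.435,375,296,80,-1],
    [0,0,-0.435,375,296,80,-1],
    [0,0,-0.435,375,296,80,-1],
    [0,0,-0.435,375,296,80,-1],
    [0,0,-0.435,375,296,80,-1]
  ]
}}

```text
clock: 0.88
position: [402.8, 290.0, 193.7]
ee_rot: [1.0, 0.0, 0.0, -0.0]
contact_force: [-0.3, 0.0, 0.2]
gripper_width: 0.0
grasp_force: 0.0
```

>>> {"method": "carry_out", "body": {
  "motion": [
    [0,0,0,76,150,70,-1],
    [0,0,0,76,150,70,-1],
    [0,0,0,76,150,70,-1],
    [0,0,0,76,150,70,-1]
  ]
}}

```text
clock: 1.38
position: [477.9, 138.2, 121.8]
ee_rot: [1.0, -0.003, -0.002, 0.001]
contact_force: [0.9, -0.2, 0.1]
gripper_width: 0.3
grasp_force: 0.0
```

```bash
python3 - <<'E'
from h import *
s=read_state(); print(s["position"],s["contact_force"],s["ee_rot"],s["joints"].round(2))
E
```

```text
[477.94686637 138.18601059 121.75541292] [ 0.88650439 -0.19927231  0.1147598 ] [ 0.99999314 -0.00284289 -0.00202095  0.00124831] [ 0.61  0.31 -0.47 -0.   -0.8   0.96]
```

>>> {"method": "carry_out", "body": {
  "motion": [
    [0,0,0,1,-2,16,-1],
    [0,0,0,1,-2,20,-1],
    [0,0,0,1,-2,21,-1],
    [0,0,0,1,-2,21,-1]
  ]
}}

```text
clock: 1.88
position: [479.4, 144.4, 103.3]
ee_rot: [1.0, 0.001, 0.0, -0.0]
contact_force: [-0.1, 0.2, -0.1]
gripper_width: -0.2
grasp_force: 0.0
```

>>> {"method": "carry_out", "body": {
  "motion": [
    [0,0,0,0,3,2,-1],
    [0,0,0,0,3,4,-1],
    [0,0,0,0,3,5,-1],
    [0,0,0,0,3,5,-1]
  ]
}}

```text
clock: 2.38
position: [479.2, 140.6, 97.9]
ee_rot: [1.0, 0.0, -0.0, 0.0]
contact_force: [-1.2, -0.5, 2.7]
gripper_width: -0.0
grasp_force: 1.3
```

>>> {"method": "carry_out", "body": {
  "motion": [
    [0,0,0,0,0,0.7,-1],
    [0,0,0,0,0,1.4,-1],
    [0,0,0,0,0,2,-1],
    [0,0,0,0,0,2,-1]
  ]
}}

```text
clock: 2.88
position: [479.2, 140.7, 95.9]
ee_rot: [1.0, 0.0, -0.0, 0.0]
contact_force: [-2.4, 0.0, 4.2]
gripper_width: 0.2
grasp_force: 2.4
```

>>> {"method": "carry_out", "body": {
  "motion": [
    [0,0,0,0,0,0.3,-1],
    [0,0,0,0,0,0.6,-1],
    [0,0,0,0,0,0.6,-1]
  ]
}}

```text
clock: 3.25
position: [479.2, 140.7, 95.3]
ee_rot: [1.0, 0.0, -0.0, 0.0]
contact_force: [-2.8, 1.3, 5.3]
gripper_width: -0.2
grasp_force: 2.7
```

>>> {"method": "carry_out", "body": {
  "motion": [
    [0,0,0,0,0,0.4,-1],
    [0,0,0,0,0,0.7,-1],
    [0,0,0,0,0,0.7,-1]
  ]
}}

```text
clock: 3.62
position: [479.2, 140.7, 94.3]
ee_rot: [1.0, 0.0, -0.0, 0.0]
contact_force: [-0.8, -1.2, 3.2]
gripper_width: 0.0
grasp_force: 1.8
```

>>> {"method": "carry_out", "body": {
  "motion": [
    [0,0,0,0,0,0.4,-1],
    [0,0,0,0,0,0.7,-1],
    [0,0,0,0,0,0.7,-1]
  ]
}}

```text
clock: 4.0
position: [479.2, 140.7, 93.6]
ee_rot: [1.0, 0.0, -0.0, 0.0]
contact_force: [-1.1, -0.5, 4.2]
gripper_width: 0.1
grasp_force: 1.8
```

>>> {"method": "carry_out", "body": {
  "motion": [
    [0,0,0,0,0,0.4,-1],
    [0,0,0,0,0,0.7,-1],
    [0,0,0,0,0,0.7,-1]
  ]
}}

```text
clock: 4.38
position: [479.2, 140.7, 93.2]
ee_rot: [1.0, 0.0, -0.0, 0.0]
contact_force: [-2.5, -0.7, 5.3]
gripper_width: -0.0
grasp_force: 2.8
```

>>> {"method": "carry_out", "body": {
  "motion": [
    [0,0,0,0,0,0.4,-1],
    [0,0,0,0,0,0.7,-1],
    [0,0,0,0,0,0.7,-1]
  ]
}}

```text
clock: 4.75
position: [479.2, 140.7, 92.8]
ee_rot: [1.0, 0.0, 0.0, 0.0]
contact_force: [-2.9, -0.4, 8.2]
gripper_width: 0.0
grasp_force: 4.0
```

>>> {"method": "carry_out", "body": {
  "motion": [
    [0,0,0,0,0,0.3,-1],
    [0,0,0,0,0,0.5,-1],
    [0,0,0,0,0,0.5,-1]
  ]
}}

```text
clock: 5.12
position: [479.2, 140.7, 92.6]
ee_rot: [1.0, 0.0, 0.0, 0.0]
contact_force: [-4.7, -1.4, 9.6]
gripper_width: 0.1
grasp_force: 5.0
```

>>> {"method": "carry_out", "body": {
  "motion": [
    [0,0,0,0,0,0.2,-1],
    [0,0,0,0,0,0.4,-1],
    [0,0,0,0,0,0.4,-1]
  ]
}}

```text
clock: 5.5
position: [479.2, 140.7, 92.4]
ee_rot: [1.0, 0.0, 0.0, 0.0]
contact_force: [-5.1, -0.8, 11.5]
gripper_width: -0.0
grasp_force: 5.7
```

>>> {"method": "carry_out", "body": {
  "motion": [
    [0,0,0,0,0,-60,-1],
    [0,0,0,-50,60,-110,-1],
    [0,0,0,-50,120,-120,0.0],
    [0,0,0,-30,180,-120,0.6],
    [0,0,0,-30,240,-120,0.6]
  ]
}}

```text
clock: 6.12
position: [449.5, -82.8, 211.8]
ee_rot: [1.0, 0.001, 0.002, -0.0]
contact_force: [1.6, 0.8, 0.3]
gripper_width: 54.6
grasp_force: 0.0
```

```bash
python3 - <<'E'
from h import *
s=read_state(); print(s["clock"],s["position"],s["contact_force"],s["gripper_width"])
d=get_image("side"); crop(d,200,120,480,290,2.8,"pics/s1.png")
E
```

```text
6.125 [449.51812356 -82.83016502 211.80867964] [1.6170553  0.84084691 0.30451291] 54.64973302597709
```

View pics/s1.png

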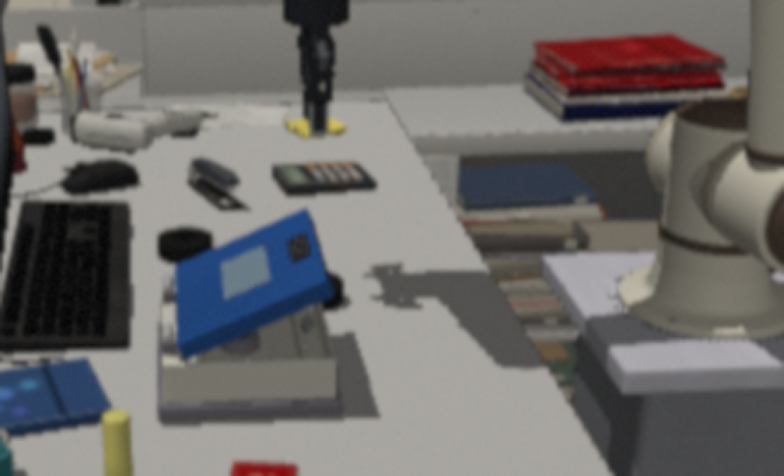

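The hatch is rising on its own: its front edge is up near (310,215) in the crop. I'll move above the roll.

>>> {"method": "carry_out", "body": {
  "motion": [
    [0,0,0,62,42.5,60,0.65],
    [0,0,0,62,42.5,110,0.65],
    [0,0,0,62,42.5,142,0.65],
    [0,0,0,62,42.5,142,0.65],
    [0,0,0,62,42.5,142,0.65]
  ]
}}

```text
clock: 6.8
position: [511.6, -123.8, 70.3]
ee_rot: [1.0, 0.001, 0.001, 0.0]
contact_force: [0.6, -0.3, 1.2]
gripper_width: 70.4
grasp_force: 0.0
```

```bash
python3 - <<'E'
from h import *
s=read_state(); print(s["clock"],s["position"],s["contact_force"],s["gripper_width"])
t=get_image("top"); d=get_image("side")
a=cv2.resize(t["color"][195:260,265:350],None,fx=6,fy=6,interpolation=cv2.INTER_CUBIC)
b=cv2.resize(d["color"][170:235,255:305],None,fx=6,fy=6,interpolation=cv2.INTER_CUBIC)
cv2.imwrite("pics/two.png",np.hstack([a,b])[:, :800])
E
```

```text
6.8 [ 511.62890888 -123.80596885   70.33008324] [ 0.59527031 -0.25232998  1.22169776] 70.37765903267746
```

View pics/two.png

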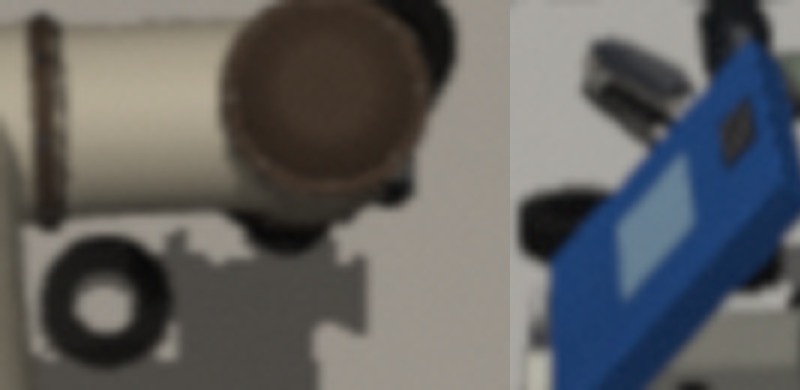

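>>> {"method": "carry_out", "body": {
  "motion": [
    [0,0,0,0,17.5,0,0.65],
    [0,0,0,0,17.5,20,0.65],
    [0,0,0,0,17.5,42,0.65],
    [0,0,0,0,17.5,50,0.65],
    [0,0,0,0,17.5,50,0.65]
  ]
}}

```text
clock: 7.52
position: [510.7, -141.9, 19.4]
ee_rot: [1.0, 0.0, 0.0, 0.0]
contact_force: [0.2, 0.0, -0.1]
gripper_width: 70.5
grasp_force: 0.0
```

```bash
python3 - <<'E'
from h import *
s=read_state(); print(s["clock"],s["position"],s["contact_force"],s["gripper_width"])
E
```

```text
7.525 [ 510.65103924 -141.85173279   19.4177236 ] [ 0.19330341  0.04340241 -0.09575187] 70.5454942149069
```

Lower 5.5 mm more, close, then lift.

>>> {"method": "carry_out", "body": {
  "motion": [
    [0,0,0,0,0,5.5,0.65],
    [0,0,0,0,0,5.5,-1],
    [0,0,0,0,0,5.5,-1],
    [0,0,0,0,0,5.5,-1],
    [0,0,0,0,0,5.5,-1]
  ]
}}

```text
clock: 8.15
position: [510.9, -141.6, 14.3]
ee_rot: [1.0, 0.0, 0.001, 0.0]
contact_force: [-0.6, 0.7, 6.3]
gripper_width: 51.2
grasp_force: 62.8
```

>>> {"method": "carry_out", "body": {
  "motion": [
    [0,0,0,0,0,-30,-1],
    [0,0,0,0,0,-90,-1],
    [0,0,0,0,0,-140,-1],
    [0,0,0,0,0,-140,-1]
  ]
}}

```text
clock: 8.65
position: [513.1, -141.5, 157.9]
ee_rot: [1.0, 0.0, 0.005, 0.0]
contact_force: [0.3, -0.7, -1.4]
gripper_width: 51.4
grasp_force: 62.8
```

```bash
python3 - <<'E'
from h import *
s=read_state(); print(s["clock"],s["position"],s["contact_force"],s["gripper_width"],s["grasp_force"])
t=get_image("top"); d=get_image("side")
a=cv2.resize(t["color"][165:265,180:350],None,fx=4.6,fy=4.6,interpolation=cv2.INTER_CUBIC)
cv2.imwrite("pics/t2.png",a)
crop(d,235,100,355,275,3.4,"pics/s2.png")
x=s["position"]; print(w2px(d,x),w2px(t,x))
E
```

```text
8.65 [ 513.13719723 -141.51802882  157.93360952] [ 0.29422486 -0.69776072 -1.44868656] 51.42830753587232 62.806477351114154
[291.58347368 172.30381705] [316.56861097 223.00832016]
```

View pics/s2.png

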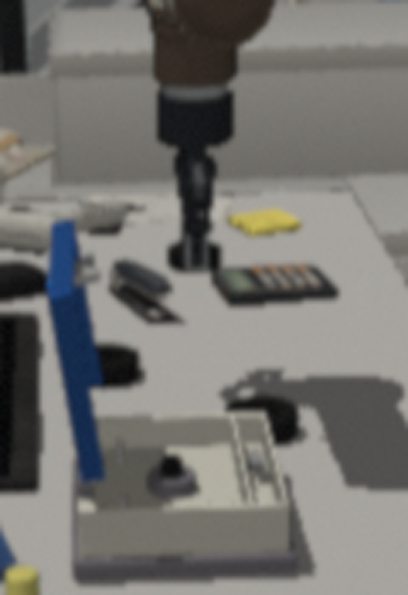

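View pics/t2.png

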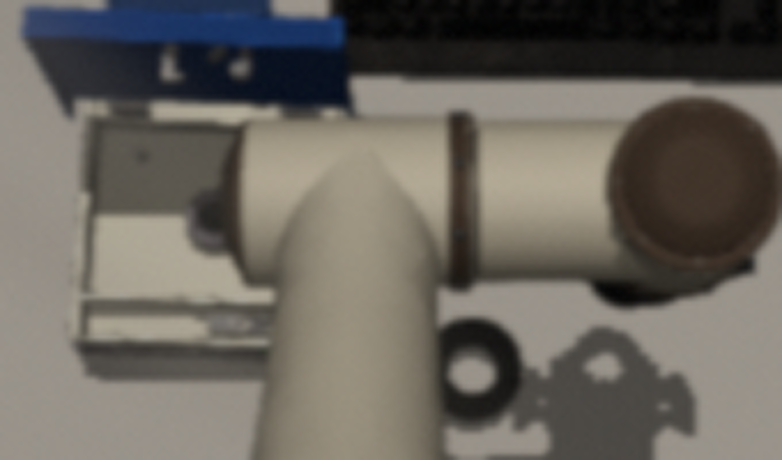

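The side crop shows the hatch fully open, the roll centred in the fingers at (194,256), the spindle tip near (172,458) and the seat near (172,482). In the top crop, the seat's left edge is at (187,222).

```bash
python3 - <<'E'
from h import *
d=get_image("side");t=get_image("top")
f=lambda u,v,z:px2w(d,235+(u+.5)/3.4-.5,100+(v+.5)/3.4-.5,z)
print("spindle tip",f(172,458,64),"seat",f(172,482,50), "roll",px2w(d,235+194.5/3.4-.5,100,158)[0])
g=lambda u,v,z:px2w(t,180+(u+.5)/4.6-.5,165+(v+.5)/4.6-.5,z)
print("seat left edge",g(187,222,50))
c=cv2.resize(d["color"][215:255,262:312],None,fx=12,fy=12,interpolation=cv2.INTER_CUBIC)
for P in ([554.3,139.6,65],[554.3,139.6,50],[554.3,160.6,50],[554.3,118.6,50],[575.3,139.6,50],[533.3,139.6,50]):
    q=w2px(d,P); cv2.drawMarker(c,tuple(int(v) for v in ((q-[262,215]+.5)*12)),(0,0,255),0,10,1)
e=cv2.resize(t["color"][190:235,190:235],None,fx=10,fy=10,interpolation=cv2.INTER_CUBIC)
for P in ([554.3,139.6,65],[554.3,139.6,50],[554.3,160.6,50],[554.3,118.6,50],[575.3,139.6,50],[533.3,139.6,50]):
    q=w2px(t,P); cv2.drawMarker(e,tuple(int(v) for v in ((q-[190,190]+.5)*10)),(0,0,255),0,10,1)
o=np.zeros((480,800,3),np.uint8); c=cv2.resize(c,(350*600//600,280)); o[:450,350:800]=e; o[:280,:350]=c
cv2.imwrite("pics/m.png",o)
E
```

```text
spindle tip [553.3914816  144.67495311  64.        ] seat [554.633732   162.17680371  50.        ] roll 405.44061416107274
seat left edge [551.47799933 160.48884997  50.        ]
```

View pics/m.png

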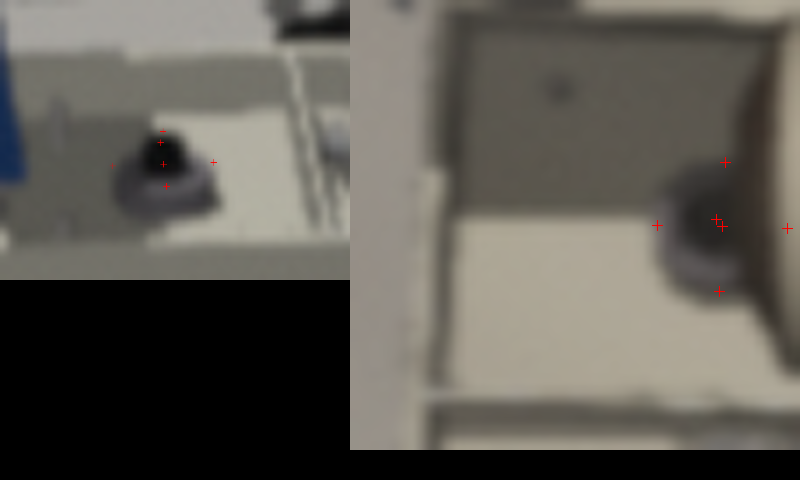

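The predicted seat and spindle points match both views within about 2 mm. Both crops show the spindle tip at its predicted point. I'll carry the roll over it.

>>> {"method": "carry_out", "body": {
  "motion": [
    [0,0,0,43,-281,35,-1],
    [0,0,0,43,-281,35,-1],
    [0,0,0,43,-281,35,-1],
    [0,0,0,43,-281,35,-1],
    [0,0,0,43,-281,35,-1]
  ]
}}

```text
clock: 9.48
position: [552.6, 141.9, 116.0]
ee_rot: [1.0, 0.001, -0.002, 0.001]
contact_force: [0.2, -0.5, -0.4]
gripper_width: 51.5
grasp_force: 62.8
```

>>> {"method": "carry_out", "body": {
  "motion": [
    [0,0,0,0,0,0,-1],
    [0,0,0,0,0,0,-1],
    [0,0,0,0,0,0,-1]
  ]
}}

```text
clock: 9.85
position: [553.0, 138.3, 118.1]
ee_rot: [1.0, -0.001, -0.001, 0.0]
contact_force: [0.4, 0.2, 0.1]
gripper_width: 51.7
grasp_force: 62.8
```

```bash
python3 - <<'E'
from h import *
s=read_state(); print(s["position"])
d=get_image("side"); c=cv2.resize(d["color"][185:255,250:325],None,fx=8,fy=8,interpolation=cv2.INTER_CUBIC)
for P in ([554.3,139.6,65],[554.3,139.6,50],[554.3,139.6,103.8],[554.3,139.6,121.8],[554.3+27,139.6,112.8],[554.3-27,139.6,112.8]):
    q=w2px(d,P); cv2.drawMarker(c,tuple(int(v) for v in ((q-[250,185]+.5)*8)),(0,0,255),0,10,1)
cv2.imwrite("pics/s3.png",c)
E
```

```text
[553.00369495 138.31504208 118.06937106]
```

View pics/s3.png

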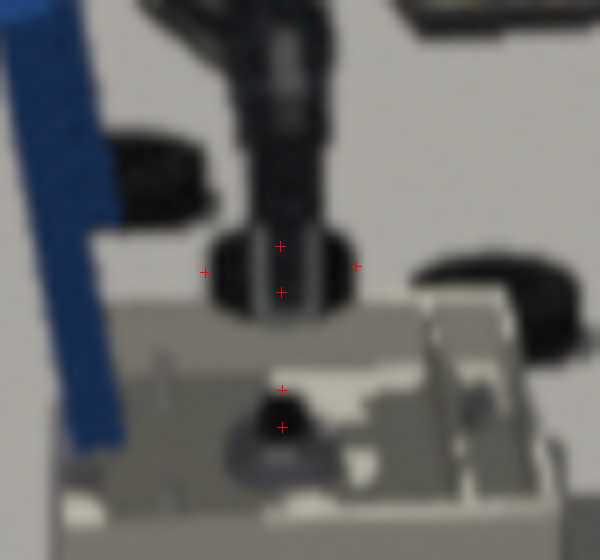

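The side crop shows the roll spanning columns 208–357 (centre 282), directly above the spindle at 281. Lower it.

>>> {"method": "carry_out", "body": {
  "motion": [
    [0,0,0,1,-1.2,18,-1],
    [0,0,0,1,-1.2,30,-1],
    [0,0,0,1,-1.2,36,-1],
    [0,0,0,1,-1.2,40,-1],
    [0,0,0,1,-1.2,40,-1]
  ]
}}

```text
clock: 10.52
position: [554.4, 140.7, 78.5]
ee_rot: [1.0, 0.0, -0.0, 0.0]
contact_force: [0.6, 0.1, 0.3]
gripper_width: 51.5
grasp_force: 62.8
```

>>> {"method": "carry_out", "body": {
  "motion": [
    [0,0,0,0,1,2,-1],
    [0,0,0,0,1,4,-1],
    [0,0,0,0,1,6,-1],
    [0,0,0,0,1,6,-1]
  ]
}}

```text
clock: 11.02
position: [554.3, 139.7, 72.4]
ee_rot: [1.0, 0.0, -0.0, 0.0]
contact_force: [-0.8, 0.7, -0.7]
gripper_width: 51.0
grasp_force: 62.8
```

>>> {"method": "carry_out", "body": {
  "motion": [
    [0,0,0,0,0,2,-1],
    [0,0,0,0,0,4,-1],
    [0,0,0,0,0,6,-1],
    [0,0,0,0,0,6,-1]
  ]
}}

```text
clock: 11.52
position: [554.3, 139.6, 66.3]
ee_rot: [1.0, 0.0, -0.0, 0.0]
contact_force: [0.2, 0.4, -0.8]
gripper_width: 51.7
grasp_force: 62.8
```

>>> {"method": "carry_out", "body": {
  "motion": [
    [0,0,0,0,0,1,-1],
    [0,0,0,0,0,1.7,-1],
    [0,0,0,0,0,1.7,-1]
  ]
}}

```text
clock: 11.9
position: [554.4, 139.7, 64.8]
ee_rot: [1.0, 0.0, -0.0, 0.0]
contact_force: [0.6, 0.2, -0.2]
gripper_width: 51.4
grasp_force: 62.8
```

>>> {"method": "carry_out", "body": {
  "motion": [
    [0,0,0,0,0,0.5,-1],
    [0,0,0,0,0,0.8,-1],
    [0,0,0,0,0,0.8,-1]
  ]
}}

```text
clock: 12.28
position: [554.5, 139.8, 64.3]
ee_rot: [1.0, 0.0, 0.0, -0.0]
contact_force: [-2.0, -0.0, 2.4]
gripper_width: 51.3
grasp_force: 63.1
```

The roll touched down at the expected height. Release it and retreat straight up.

>>> {"method": "carry_out", "body": {
  "motion": [
    [0,0,0,0,0,0,0.7],
    [0,0,0,0,0,0,0.7],
    [0,0,0,0,0,0,0.7],
    [0,0,0,0,0,-8,0.7],
    [0,0,0,0,0,-30,0.7]
  ]
}}

```text
clock: 12.9
position: [553.7, 139.4, 93.7]
ee_rot: [1.0, 0.0, -0.001, 0.001]
contact_force: [0.3, -0.8, 0.3]
gripper_width: 72.4
grasp_force: 0.0
```

>>> {"method": "carry_out", "body": {
  "motion": [
    [0,0,0,0,0,-60,0.7],
    [0,0,0,0,0,-110,0.7],
    [0,0,0,-40,60,-120,0.7],
    [0,0,0,-80,120,-120,0.7],
    [0,0,0,-100,180,-120,0.7]
  ]
}}

```text
clock: 13.52
position: [460.6, -22.9, 215.0]
ee_rot: [1.0, 0.001, 0.001, -0.0]
contact_force: [0.9, -0.8, 1.0]
gripper_width: 72.5
grasp_force: 0.0
```

>>> {"method": "carry_out", "body": {
  "motion": [
    [0,0,0,-50,150,0,0.7],
    [0,0,0,-50,150,0,0.7],
    [0,0,0,-50,150,0,0.7],
    [0,0,0,-50,150,0,0.7]
  ]
}}

```text
clock: 14.02
position: [411.1, -173.4, 214.5]
ee_rot: [1.0, -0.002, 0.0, 0.0]
contact_force: [-0.1, 0.2, 0.5]
gripper_width: 72.6
grasp_force: 0.0
```

```bash
python3 - <<'E'
from h import *
s=read_state(); print(s["position"],s["contact_force"],s["gripper_width"])
d=get_image("side");t=get_image("top")
c=cv2.resize(d["color"][200:260,255:310],None,fx=7,fy=7,interpolation=cv2.INTER_CUBIC)
e=cv2.resize(t["color"][180:240,190:245],None,fx=7,fy=7,interpolation=cv2.INTER_CUBIC)
for P in ([554.3,139.6,68],[554.3+27,139.6,68],[554.3-27,139.6,68],[554.3,166.6,68],[554.3,112.6,68]):
    for im,cam,o in ((c,d,[255,200]),(e,t,[190,180])):
        cv2.drawMarker(im,tuple(int(v) for v in ((w2px(cam,P)-o+.5)*7)),(0,0,255),0,8,1)
cv2.imwrite("pics/end.png",np.hstack([c,e]))
E
```

```text
[ 411.07444477 -173.39142583  214.49501466] [-0.05551884  0.18687584  0.48154523] 72.64112511251933
```

View pics/end.png

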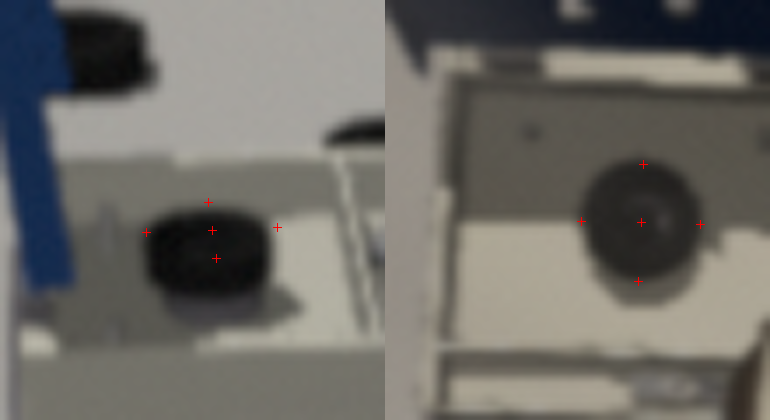

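The roll sits flat on the seat. In the top crop its outline, centred at (641,221), matches the predicted home position, the hatch is open and the hand is clear. I'm handing the job in.

```bash
python3 -c "
from bench import *
print(job_done())"
```

```text
the job is handed in; nothing more can be done
None
```

The job is handed in, with no verdict returned: the last pictures show the hatch sprung open and the roll released flat on the spindle seat, and the force reading while pressing peaked at about 12.6 N.

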